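# Bolt the red medicine case

## Task

The red-lidded medicine case has been restocked and its lid is shut. Slide its barrel bolt fully home into the keeper on the case's front rail, then let go. Leave the bolt of the blue-lidded case and the amber bottle as they are.

Things in the scene. Friction and masses are not known exactly. Their poses are not given: they have to be found in the camera images.
- red_knob (a point): Centre of the black upright pull knob (16 mm diameter, 30 mm tall, on a thin stem) on the red-lidded case's bolt, 107 mm above the desk, 35 mm above the lid. Its x axis lies along the bolt, pointing away from the keeper to the lid's hinges: the bolt is shot by moving the knob level along minus x. y is across the bolt, z up. The case, 190 (x) by 110 by 72 mm high, is fixed.
- red_bolt (a joint): Travel of that bolt, m: 0 fully drawn, 0.045 fully home at its end stop (tip enters the keeper at 0.014). Starts nearly drawn, slides against about 2 N, stays where left. Steel straps over its rod, 32 mm wide, tops 91 mm above the desk: inner faces 62 mm to the keeper side and 14 mm to the hinge side of the drawn knob's centre. The keeper is a longer strap on the grey front rail.
- blue_knob (a point): The same point on the bolt of the otherwise equal fixed case with a blue lid, whose bolt is drawn and must stay so.
- bottle_mid (a point): Centre of the loose amber glass bottle with a black cap, 46 mm diameter, 108 mm tall, standing upright on the desk; this point is 54 mm above the desk.
There are look-alikes about, which are no part of the job. Leave any turquoise look-alike of the part that bears bottle_mid alone.

How it is judged:
At the end, for the whole second after the job is handed in: The red-lidded case's bolt is home to within 10 mm of its end stop (travel over 35 of 45 mm); the blue-lidded case's bolt is within 12 mm of where it was; the amber bottle stands upright (within 17 degrees) within 30 mm of where it was (value of joint red_bolt above 0.035 m and distance of blue_knob from where it was at the start of the episode below 0.012 m and distance of bottle_mid from where it was at the start of the episode below 0.03 m and angle between bottle_mid's own z axis and vertical below 0.3 rad); the robot touches nothing.
It fails at once if the blue-lidded case's bolt is moved by more than 12 mm (distance of blue_knob from where it was at the start of the episode above 0.012 m).
It fails at once if the amber bottle is shifted by more than 30 mm or knocked over (distance of bottle_mid from where it was at the start of the episode above 0.03 m or angle between bottle_mid's own z axis and vertical above 0.5 rad).
It also fails if it takes over 26 s, if anything falls off the work surface, if the arm or the gripper's body presses on something with over 40 N, if the wrist force passes 120 N, or if a joint passes its speed limit or range.

## Robot

A 6-joint arm with a two-finger parallel gripper is mounted at the origin on a cart in front of the work surface, level with it; the furniture and walls round the work are solid. World frame = base frame: x ahead of the robot, y to its left, z up, the work surface at z = 0. Lengths are in m, angles in rad, forces in N, time in s.
With the tool pointing down it reaches from about 0.3 to 0.775 m from the base axis. Payload 14.6 kg.
Tool frame: the origin (TCP) lies midway between the tips of the shut fingers; the grasp point (between the pads) lies 19 mm behind it; z points along the fingers, y is the line along which they close (so a half turn about z gives the same grasp; the last joint's range is limited). The gripper opens to 94 mm and grips with 3 to 60 N. Pads are 16 mm wide; open, the fingers measure 119 mm over their backs; the gripper's body (75 mm by 177 mm) begins 78 mm behind the grasp point.
Start: joints at [-1.349, 0.3, 1.521, -0, 1.321, -0.067], TCP at [0.157, -0.527, 0.205] pointing down, gripper open.
Joint ranges: [-3.03, 3.03], [-0.79, 2.21], [0.23, 2.52], [-1.04, 4.18], [0, 3.07], [-2.55, 2.55]. Speed limits (rad/s): [2.22, 2.22, 2.57, 3.14, 3.14, 3.14].

## Interface

Orientations are given as [roll, pitch, yaw] about the fixed x, y, z axes, in that order (R = Rz(yaw) Ry(pitch) Rx(roll)).
In Python, from station import ctrl gives the robot as it stands. The module is installed in compiled form; this text tells all that it offers.
- The arm moves only by the tool servo_tool, never from a script. Its argument "plan" is a list of rows, each a list of 7 numbers: the opening in per cent of the stroke, from 0 (shut) to 100 (fully open), then the shift along the tool's x, y, z in m, then the turn, a rotation vector about the tool's x, y, z in rad. A call has exactly 8 rows; each row shifts and turns the commanded pose from where the row before left it, along the tool's axes as they then stand; what a row does not reach is not made up. A row lasts 1/8 s, in which the tool goes at most 62.5 mm and 10.7 degrees, less where a joint would pass 70% of its speed; a pose out of reach is approached as far as the arm can. A call with a gripper value outside its range is refused whole. The fingers move at their own pace and stop on an object; "force" is the grip in N (left out, the last holds). Time passes only in rows, so rows that do not move let the fingers close, or fill a call up. It gives the time, the measured TCP pose, the force, the opening and the grip force at its end, in the units of the state.
- ctrl.get_obs(): the state, without advancing time (a new reading comes with each control period).
- ctrl.camera(name): name is "scene" or "top"; returns a dict with "pixels" (420x560x3 uint8, red, green, blue), "z_map" (420x560 float32, m along the optical axis (not along the pixel's ray), 0 where there is no reading), "mtx" (3x3 intrinsics, pixels), "pose" (4x4, takes a point from camera to world coordinates). Camera axes: x right, y up, looking along -z (the intrinsics and any distortion apply to the point x, -y, -z); pixel columns grow to the right and rows downward; lengths in m; the calibration is good to about 2 mm. A picture is of the moment at which its call begins.
- ctrl.hand_in(): hands the job in; it is judged then, once.
The state is a dict: "time_s": time; "qpos": joint angles; "joint_vel": joint speeds; "tau": joint torques, N m; "ee_pos": TCP position; "eef_rot": TCP orientation; "force": force on the tool from outside, world axes, zero at the start; "moment": the same for the moment, N m; "grip_width": finger opening in m; "grip_force": force on a finger pad.
Only numpy, scipy, OpenCV 4.12 (cv2) and the standard library are available. Lean on these libraries where they do the work, as an engineer would, in place of code of your own. Each camera call takes 0.05 s, during which the arm holds its last target. There are 200 camera calls.

## Working session

There is one attempt and no reset: what is moved stays moved. The work goes in short steps, Python scripts to look and compute and a tool call to move; the robot and the scene stay as the last step left them, time stands still between calls to the robot, and variables do not carry over. Pictures are saved under pics/ and viewed, at most 10 in all, crops included, and the job is handed in when it is done.

Besides the shell and the picture viewer there is one more tool, called as name(argument=value, ...), one argument or row to a line, values as JSON. servo_tool: Moves the arm, as the interface text tells. Its arguments: {"type":"object","properties":{"plan":{"type":"array","items":{"type":"array","items":{"type":"number"}}},"force":{"type":"number"}},"required":["plan"]}

```bash
mkdir -p pics; cat > h.py <<'E'
import numpy as np, cv2
from station import ctrl
def look(n,f):
    c=ctrl.camera(n); np.savez(f'{f}.npz',**c)
    cv2.imwrite(f'pics/{f}.png',c['pixels'][:,:,::-1]); return c
def P(c,u,v,z=None):
    K=c['mtx'];d=z or c['z_map'][int(v),int(u)]
    p=np.array([(u-K[0,2])/K[0,0]*d,-(v-K[1,2])/K[1,1]*d,-d,1]); return (c['pose']@p)[:3]
def Pz(c,u,v,h):  # ray meets plane z=h
    o=c['pose'][:3,3]; r=P(c,u,v,1.)-o; return o+r*(h-o[2])/r[2]
E
python3 - <<'E'
from h import *
for n in('scene','top'): c=look(n,n+'1'); print(c['mtx'],c['pose'].round(3), [k for k in c])
print(ctrl.get_obs())
E
```

```text
[[437.33842531   0.         282.30439836]
 [  0.         437.33842531 210.92488682]
 [  0.           0.           1.        ]] [[-0.783  0.324 -0.531 -0.016]
 [-0.622 -0.4    0.673  0.838]
 [ 0.006  0.857  0.515  0.653]
 [ 0.     0.     0.     1.   ]] ['pixels', 'z_map', 'mtx', 'pose']
[[426.52297165   0.         285.31060139]
 [  0.         426.52297165 210.74858966]
 [  0.           0.           1.        ]] [[-0.01   0.997 -0.078  0.467]
 [-1.    -0.009  0.017  0.127]
 [ 0.016  0.078  0.997  1.201]
 [ 0.     0.     0.     1.   ]] ['pixels', 'z_map', 'mtx', 'pose']
{'time_s': 0.1, 'qpos': array([-1.34861489e+00,  3.00394438e-01,  1.52149992e+00,  1.24483771e-05,
        1.32067013e+00, -6.65668327e-02]), 'joint_vel': array([ 0.00017049, -0.00133316,  0.00036652,  0.00029935, -0.0022163 ,
        0.00064589]), 'tau': array([ 3.32230527e-03, -5.32639790e+01, -3.53281832e+01,  7.09921564e-02,
        2.34986236e-02, -7.03351498e-05]), 'ee_pos': array([ 0.15658323, -0.5270107 ,  0.20496271]), 'eef_rot': array([-3.14062378e+00, -7.66753507e-05,  2.88745145e-01]), 'force': array([-0.0379408 , -0.20060761, -0.20200302]), 'moment': array([ 0.00202804, -0.00801004, -0.01886751]), 'grip_force': 0.0, 'grip_width': 0.0943185262572099}
```

View pics/scene1.png

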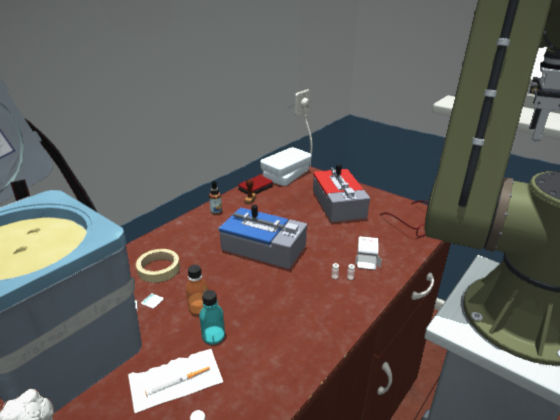

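View pics/top1.png

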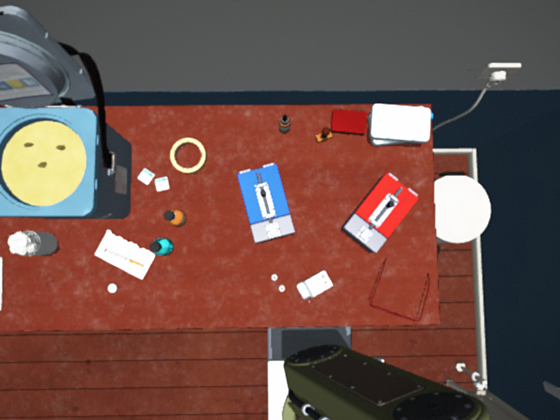

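The top view shows the red-lidded case at about (381,212), with its grey front rail at the lower left (362,235) and hinges at the upper right. The blue-lidded case is at (266,203), the amber bottle at (175,217) and the turquoise look-alike at (162,246).

Possible mix-ups for the knob: red knob at top (390,203) / scene (338,170), and blue knob at top (263,190) / scene (254,211). I choose the one on the red lid and check it in a close crop.

```bash
python3 - <<'E'
import cv2,numpy as np
a=cv2.imread('pics/top1.png')[165:260,335:425]; b=cv2.imread('pics/scene1.png')[155:225,300:380]
a=cv2.resize(a,(540,570),interpolation=cv2.INTER_CUBIC)
cv2.imwrite('pics/ct.png',a)
cv2.imwrite('pics/cs.png',cv2.resize(b,None,fx=8,fy=8,interpolation=cv2.INTER_CUBIC))
E
```

```text
(no output)
```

View pics/ct.png

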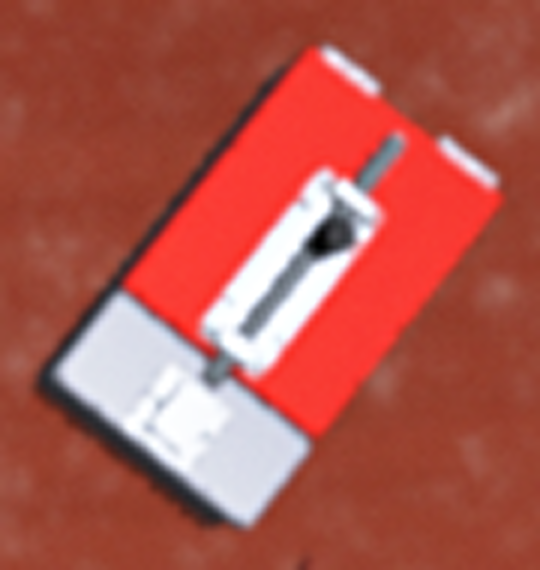

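View pics/cs.png

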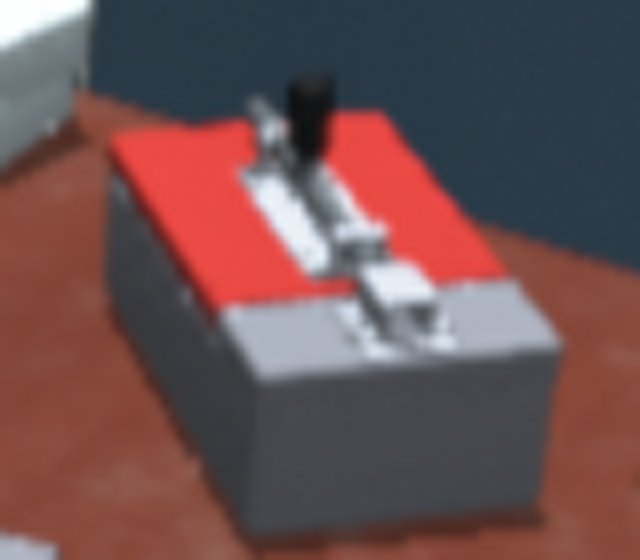

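```bash
python3 - <<'E'
from h import *
c=dict(np.load('top1.npz'));s=dict(np.load('scene1.npz'))
q=lambda x,y:(335+x/6-.5,165+y/6-.5)
F=[Pz(c,*q(*p),.072) for p in((50,372),(247,527),(315,45),(503,200))]
for p in F:print(p.round(4))
d=(F[2]+F[3]-F[0]-F[1])/2; print('len',np.linalg.norm(d),'yaw',np.arctan2(d[1],d[0]))
print('mid',sum(F)/4)
for h in(.107,.122):print('top',Pz(c,*q(334,233),h).round(4))
for h in(.107,):print('scene',Pz(s,338.6,167.7,h).round(4), P(s,338,167))
# knob points from depth
for n,cc,(u0,u1,v0,v1) in(('t',c,(380,402,192,214)),('s',s,(328,350,158,182))):
    L=np.array([P(cc,u,v) for v in range(v0,v1) for u in range(u0,u1) if cc['z_map'][v,u]>0 and cc['pixels'][v,u].max()<60])
    L=L[(L[:,2]>.093)&(L[:,2]<.126)] if len(L) else L
    print(n,len(L),L.mean(0),L.min(0),L.max(0))
E
```

```text
[ 0.5117 -0.0441  0.072 ]
[ 0.4426 -0.1297  0.072 ]
[ 0.6569 -0.1659  0.072 ]
[ 0.5865 -0.248   0.072 ]
len 0.1879345309942197 yaw -0.6932144701563934
mid [ 0.54939854 -0.14692223  0.072     ]
top [ 0.5691 -0.1627  0.107 ]
top [ 0.5677 -0.1587  0.122 ]
scene [ 0.5716 -0.1699  0.107 ] [ 0.56430899 -0.15371162  0.11732072]
t 14 [ 0.56577167 -0.15571379  0.11616841] [ 0.56136388 -0.15827991  0.09903563] [ 0.57102642 -0.15367206  0.12581496]
s 51 [ 0.56563718 -0.15785076  0.11148191] [ 0.55960267 -0.16545318  0.09486809] [ 0.57413083 -0.15234695  0.12485871]
```

```bash
python3 - <<'E'
from h import *
c=dict(np.load('top1.npz'))
v,u=np.mgrid[100:400:1,250:560:1]; z=c['z_map'][v,u];K=c['mtx']
p=np.stack([(u-K[0,2])/K[0,0]*z,-(v-K[1,2])/K[1,1]*z,-z,np.ones_like(z)],-1)@c['pose'].T
p=p[z>0][:,:3]
for x in np.arange(.1,.85,.1):
  print(round(x,1),[ (round(y,1),round(float(q.max()),2)) for y in np.arange(-.7,.1,.1) if len(q:=p[(abs(p[:,0]-x)<.05)&(abs(p[:,1]-y)<.05)][:,2])])
# shift to prepush point in tool axes after yaw=-0.69
yaw=-.69;X=np.array([np.cos(yaw),np.sin(yaw)]);Y=np.array([np.sin(yaw),-np.cos(yaw)])
t=np.array([.5665,-.161])+.032*X; d=t-[.1566,-.527]; print(t,d@X,d@Y)
E
```

```text
0.1 [(np.float64(-0.7), -0.73), (np.float64(-0.6), -0.73), (np.float64(-0.5), 0.26), (np.float64(-0.4), 0.31), (np.float64(-0.3), -0.73), (np.float64(-0.2), 0.0), (np.float64(-0.1), 0.0), (np.float64(-0.0), -0.29)]
0.2 [(np.float64(-0.7), -0.73), (np.float64(-0.6), -0.73), (np.float64(-0.5), 0.26), (np.float64(-0.4), 0.32), (np.float64(-0.3), 0.01), (np.float64(-0.2), 0.01), (np.float64(-0.1), 0.59), (np.float64(-0.0), 0.58)]
0.3 [(np.float64(-0.7), -0.73), (np.float64(-0.6), -0.74), (np.float64(-0.3), 0.04), (np.float64(-0.2), 0.05), (np.float64(-0.1), 0.63), (np.float64(-0.0), 0.04)]
0.4 [(np.float64(-0.7), -0.73), (np.float64(-0.6), -0.71), (np.float64(-0.3), 0.03), (np.float64(-0.2), 0.04), (np.float64(-0.1), 0.07), (np.float64(-0.0), 0.04)]
0.5 [(np.float64(-0.7), -0.41), (np.float64(-0.6), -0.39), (np.float64(-0.5), -0.39), (np.float64(-0.3), 0.01), (np.float64(-0.2), 0.09), (np.float64(-0.1), 0.1), (np.float64(-0.0), 0.07)]
0.6 [(np.float64(-0.7), -0.4), (np.float64(-0.6), -0.38), (np.float64(-0.5), -0.38), (np.float64(-0.3), 0.01), (np.float64(-0.2), 0.13), (np.float64(-0.1), 0.09), (np.float64(-0.0), 0.01)]
0.7 [(np.float64(-0.7), -0.41), (np.float64(-0.6), -0.39), (np.float64(-0.5), -0.39), (np.float64(-0.3), 0.07), (np.float64(-0.2), 0.08), (np.float64(-0.1), 0.03), (np.float64(-0.0), 0.01)]
0.8 [(np.float64(-0.7), -0.73), (np.float64(-0.6), -0.74), (np.float64(-0.4), 0.08), (np.float64(-0.3), 0.07), (np.float64(-0.2), 0.07), (np.float64(-0.1), 0.07), (np.float64(-0.0), 0.07)]
[ 0.59117987 -0.18136919] 0.11516113285407378 -0.5431926324817258
```

servo_tool(
  plan=[
    [0,0,0,0,0,0,0.1225],
    [0,0,0,0,0,0,0.1225],
    [0,0,0,0,0,0,0.1225],
    [0,0,0,0,0,0,0.1225],
    [0,0,0,0,0,0,0.1225],
    [0,0,0,0,0,0,0.1225],
    [0,0,0,0,0,0,0.1225],
    [0,0,0,0,0,0,0.1225],
  ],
  force=20,
)

```text
time_s: 1.1
ee_pos: [0.1566, -0.527, 0.2051]
eef_rot: [-3.141, 0.001, -0.695]
force: [1.6, -0.7, 0.7]
grip_width: 0.0178
grip_force: 0.0
```

servo_tool(
  plan=[
    [0,0.01,-0.045,0,0,0,0],
    [0,0.01,-0.045,0,0,0,0],
    [0,0.01,-0.045,0,0,0,0],
    [0,0.01,-0.045,0,0,0,0],
    [0,0.01,-0.045,0,0,0,0],
    [0,0.01,-0.045,0,0,0,0],
    [0,0.01,-0.045,0,0,0,0],
    [0,0.01,-0.045,0,0,0,0],
  ],
)

```text
time_s: 2.1
ee_pos: [0.4487, -0.2997, 0.2052]
eef_rot: [3.142, 0.0, -0.691]
force: [0.1, -0.7, 0.2]
grip_width: 0.0005
grip_force: 0.0
```

servo_tool(
  plan=[
    [0,0.007,-0.0364,0,0,0,0],
    [0,0.007,-0.0364,0,0,0,0],
    [0,0.007,-0.0364,0,0,0,0],
    [0,0.007,-0.0364,0.02,0,0,0],
    [0,0.0065,-0.0364,0.02,0,0,0],
    [0,0,0,0.02,0,0,0],
    [0,0,0,0,0,0,0],
    [0,0,0,0,0,0,0],
  ],
)

```text
time_s: 3.1
ee_pos: [0.5904, -0.183, 0.1463]
eef_rot: [-3.141, -0.001, -0.692]
force: [0.3, -0.5, -0.3]
grip_width: 0.0005
grip_force: 0.0
```

```bash
python3 - <<'E'
from h import *
print(ctrl.get_obs()['ee_pos'])
ims=[]
for n,(x,y) in(('scene',(295,140)),('top',(335,160))):
    c=look(n,n+'2'); ims.append(cv2.resize(cv2.imread(f'pics/{n}2.png')[y:y+90,x:x+65],None,fx=6,fy=6,interpolation=cv2.INTER_CUBIC))
cv2.imwrite('pics/c2.png',np.hstack(ims))
E
```

```text
[ 0.59043695 -0.18300441  0.14630836]
```

View pics/c2.png

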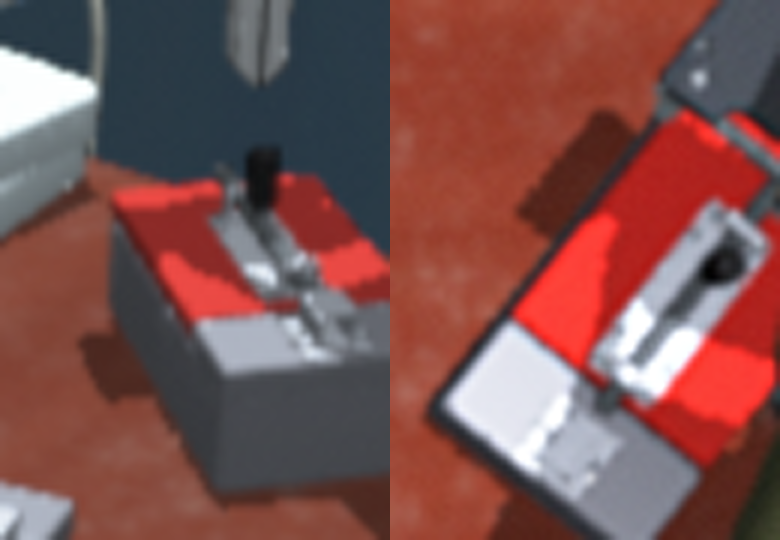

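In the crop the fingertips are at (260,82), lined up with the knob at (262,178), about 32 mm to its hinge side. I'll go down and push.

servo_tool(
  plan=[
    [0,0,0,0.012,0,0,0],
    [0,0,0,0.012,0,0,0],
    [0,0,0,0.012,0,0,0],
    [0,0,0,0.012,0,0,0],
    [0,0,0,0,0,0,0],
    [0,-0.005,0,0,0,0,0],
    [0,-0.005,0,0,0,0,0],
    [0,0,0,0,0,0,0],
  ],
)

```text
time_s: 4.2
ee_pos: [0.5825, -0.176, 0.0979]
eef_rot: [-3.141, -0.0, -0.691]
force: [-0.4, 0.1, -0.5]
grip_width: 0.0001
grip_force: 0.0
```

servo_tool(
  plan=[
    [0,-0.005,0,0,0,0,0],
    [0,-0.005,0,0,0,0,0],
    [0,-0.005,0,0,0,0,0],
    [0,-0.005,0,0,0,0,0],
    [0,-0.005,0,0,0,0,0],
    [0,-0.005,0,0,0,0,0],
    [0,-0.005,0,0,0,0,0],
    [0,0,0,0,0,0,0],
  ],
)

```text
time_s: 5.2
ee_pos: [0.5553, -0.1535, 0.0973]
eef_rot: [3.141, 0.001, -0.691]
force: [0.1, -0.9, 0.8]
grip_width: 0.0006
grip_force: 0.0
```

```bash
python3 - <<'E'
from h import *
ims=[]
for n,(x,y) in(('scene',(295,140)),('top',(335,160))):
    c=look(n,n+'3'); ims.append(cv2.resize(cv2.imread(f'pics/{n}3.png')[y:y+90,x:x+65],None,fx=6,fy=6,interpolation=cv2.INTER_CUBIC))
cv2.imwrite('pics/c3.png',np.hstack(ims))
o=ctrl.get_obs();print(o['ee_pos'],o['force'])
E
```

```text
[ 0.55546247 -0.15371081  0.0971977 ] [0.57258884 0.46172124 0.07824139]
```

View pics/c3.png

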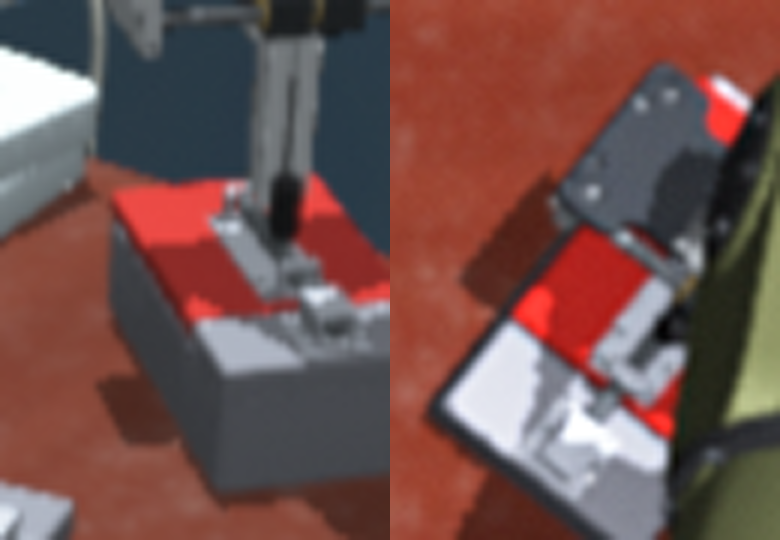

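The knob has moved with the fingers, from crop (262,178) to (285,207). I'll keep pushing to the stop.

servo_tool(
  plan=[
    [0,-0.003,0,0,0,0,0],
    [0,-0.003,0,0,0,0,0],
    [0,-0.003,0,0,0,0,0],
    [0,-0.003,0,0,0,0,0],
    [0,-0.001,0,0,0,0,0],
    [0,0,0,0,0,0,0],
    [0,0,0,0,0,0,0],
    [0,0,0,0,0,0,0],
  ],
)

```text
time_s: 6.3
ee_pos: [0.5502, -0.1494, 0.098]
eef_rot: [-3.139, -0.015, -0.692]
force: [39.6, -27.7, -25.8]
grip_width: 0.0003
grip_force: 23.6
```

servo_tool(
  plan=[
    [0,0.004,0,0,0,0,0],
    [0,0.004,0,0,0,0,0],
    [0,0.006,0,0,0,0,0],
    [0,0.006,0,0,0,0,0],
    [0,0,0,-0.03,0,0,0],
    [0,0,0,-0.03,0,0,0],
    [0,0.02,0,-0.03,0,0,0],
    [0,0.04,0,-0.02,0,0,0],
  ],
)

```text
time_s: 7.3
ee_pos: [0.608, -0.1967, 0.2098]
eef_rot: [-3.141, -0.002, -0.69]
force: [-0.3, 0.3, 0.5]
grip_width: 0.0004
grip_force: 0.0
```

```bash
python3 - <<'E'
from h import *
ims=[]
for n,(x,y) in(('scene',(295,140)),('top',(335,160))):
    c=look(n,n+'4'); ims.append(cv2.resize(cv2.imread(f'pics/{n}4.png')[y:y+90,x:x+65],None,fx=6,fy=6,interpolation=cv2.INTER_CUBIC))
cv2.imwrite('pics/c4.png',np.hstack(ims))
s=dict(np.load('scene4.npz'));K=s['mtx']
X=np.array([.7696,-.6385,0])
for t in (0,.03,.035,.04,.045):
    p=np.array([.5665,-.161,.107])-X*t; q=np.linalg.inv(s['pose'])@np.r_[p,1]
    u=K[0,2]-K[0,0]*q[0]/q[2];v=K[1,2]+K[1,1]*q[1]/q[2]; print(t,((u-295)*6+3).round(),((v-140)*6+3).round())
o=ctrl.get_obs();print(o['ee_pos'],o['force'],o['time_s'])
E
```

```text
0 264.0 178.0
0.03 284.0 205.0
0.035 287.0 210.0
0.04 290.0 215.0
0.045 294.0 219.0
[ 0.60929674 -0.19859014  0.20934916] [-0.22770777 -0.35160051 -0.40186219] 7.4
```

View pics/c4.png

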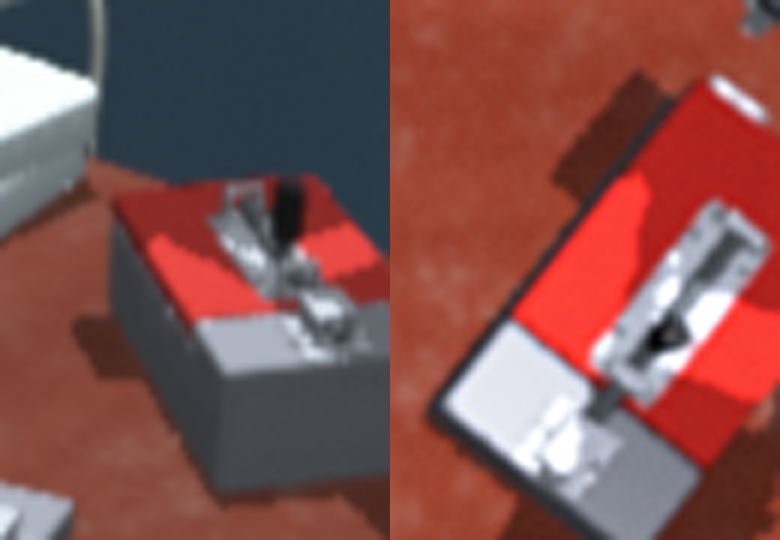

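The knob is now at crop (288,211), about 36 mm from where it started, and it stopped hard at about 48 N. I'll check it against the straps using the depth profile along the bolt.

```bash
python3 - <<'E'
from h import *
X=np.array([.7696,-.6385]);Y=np.array([.6385,.7696]);m=np.array([.5494,-.1469])
for f in('top1','top4','scene1','scene4'):
    c=dict(np.load(f+'.npz'));K=c['mtx'];v,u=np.mgrid[130:260,290:430];z=c['z_map'][v,u]
    p=(np.stack([(u-K[0,2])/K[0,0]*z,-(v-K[1,2])/K[1,1]*z,-z,np.ones_like(z)],-1)@c['pose'].T)[z>0][:,:3]
    s=(p[:,:2]-m)@X;t=(p[:,:2]-m)@Y
    side=lambda a,b,h:[ (int(k),int((q.max())*1000)) for k in range(-92,96,4) if len(q:=p[(abs(s*1000-k)<2)&(abs(t)>a)&(abs(t)<b)&(p[:,2]<h)][:,2])]
    print(f,'centre',side(-1,.006,.16)); print('   sides',side(.007,.014,.096))
    k=(abs(t)<.012)&(abs(s)<.05)&(p[:,2]>.098)&(p[:,2]<.13)
    print('   knob s',(s[k].min()*1000).round(1),(np.median(s[k])*1000).round(1),(s[k].max()*1000).round(1))
E
```

```text
top1 centre [(-92, 75), (-88, 92), (-84, 96), (-80, 96), (-76, 96), (-72, 95), (-68, 96), (-64, 95), (-60, 89), (-56, 90), (-52, 91), (-48, 89), (-44, 89), (-40, 89), (-36, 94), (-32, 93), (-28, 88), (-24, 88), (-20, 92), (-16, 91), (-12, 90), (-8, 91), (-4, 87), (0, 89), (4, 89), (8, 89), (12, 92), (16, 125), (20, 124), (24, 126), (28, 123), (32, 122), (36, 90), (40, 90), (44, 95), (48, 94), (52, 92), (56, 91), (60, 90), (64, 89), (68, 90), (72, 86), (76, 89), (80, 89), (84, 76), (88, 77), (92, 75)]
   sides [(-92, 75), (-88, 93), (-84, 93), (-80, 94), (-76, 93), (-72, 95), (-68, 93), (-64, 93), (-60, 89), (-56, 74), (-52, 75), (-48, 78), (-44, 74), (-40, 95), (-36, 91), (-32, 95), (-28, 77), (-24, 78), (-20, 78), (-16, 78), (-12, 78), (-8, 78), (-4, 80), (0, 77), (4, 81), (8, 78), (12, 79), (16, 79), (20, 77), (24, 78), (28, 81), (32, 77), (36, 77), (40, 76), (44, 93), (48, 95), (52, 76), (56, 75), (60, 76), (64, 75), (68, 74), (72, 77), (76, 74), (80, 75), (84, 76), (88, 74), (92, 75)]
   knob s 15.3 21.2 30.8
top4 centre [(-92, 87), (-88, 93), (-84, 94), (-80, 94), (-76, 96), (-7
[... 2069 characters left out ...]
12, 115), (-8, 121), (-4, 87), (0, 86), (4, 86), (8, 85), (12, 89), (16, 88), (20, 83), (24, 87), (28, 88), (32, 86), (36, 88), (40, 89), (44, 91), (48, 92), (60, 73), (64, 74), (76, 75), (80, 73), (84, 71), (88, 72), (92, 72)]
   sides [(-92, 82), (-88, 91), (-84, 91), (-80, 91), (-76, 92), (-72, 92), (-68, 91), (-64, 75), (-60, 91), (-56, 72), (-52, 73), (-44, 92), (-40, 90), (-36, 91), (-32, 87), (-24, 74), (-20, 75), (-16, 75), (-12, 74), (-8, 74), (-4, 75), (0, 74), (4, 75), (8, 74), (12, 75), (16, 75), (20, 75), (24, 75), (28, 74), (32, 75), (36, 73), (40, 92), (44, 84), (48, 90), (52, 84), (64, 75), (72, 73), (76, 74), (80, 71), (84, 73), (88, 73), (92, 73)]
   knob s -24.2 -20.5 -7.7
```

The straps put the fully home knob at about −15 mm on this axis, and it measures −16 mm. The bolt is home and the arm is clear.

```bash
python3 -c "
from station import ctrl
print(ctrl.hand_in())"
```

```text
the job is handed in; nothing more can be done
None
```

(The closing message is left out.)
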